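# Set out two painting kits

### The arm

A 6-joint arm with a two-finger parallel gripper is mounted at the origin on the work surface. World frame = base frame: x ahead of the robot, y to its left, z up, the work surface at z = 0. Lengths are in m, angles in degrees, forces in N, time in s.
With the tool pointing down it reaches from about 0.25 to 0.725 m from the base axis. Payload 9.7 kg.
Tool frame: the origin (TCP) lies midway between the tips of the shut fingers; the grasp point (between the pads) lies 19 mm behind it; z points along the fingers, y is the line along which they close (so a half turn about z gives the same grasp; the last joint's range is limited). The gripper opens to 85 mm and grips with 20 to 120 N. Pads are 22 mm wide; open, the fingers measure 114 mm over their backs; the gripper's body (76 mm by 85 mm) begins 54 mm behind the grasp point. The pads swing forward as they close: fully open they stand 13 mm farther back than shut.
Start: joints at [73.625, 4.979, 10.078, 95.1, 0, 90], TCP at [0.155, 0.528, 0.231] pointing down, gripper open.
Joint ranges: [-179.16, 179.16], [-48.56, 103.87], [-65.8, 70.77], [-126.05, 130.52], [-82.76, 87.17], [-180, 180]. Speed limits (degrees/s): [127.2, 127.2, 147.25, 180, 180, 180].

### API

Orientations are given as [roll, pitch, yaw] about the fixed x, y, z axes, in that order (R = Rz(yaw) Ry(pitch) Rx(roll)).
In Python, from workcell import bot gives the robot as it stands.
- The arm moves only by the shell command python3 -m crank 'ROWS' [FORCE]. ROWS is JSON, a list of rows, each an object with "gripper": the finger opening in mm, from 0 to 85.4; "travel": the shift along the tool's x, y, z in mm, a list of three; "twist": the turn, a rotation vector about the tool's x, y, z in rad, a list of three. In form: [{"gripper": gripper, "travel": [tx, ty, tz], "twist": [rx, ry, rz]}, ...]. A call has 1 to 12 rows; each row shifts and turns the commanded pose from where the row before left it, along the tool's axes as they then stand; what a row does not reach is not made up. A row lasts 1/8 s, in which the tool goes at most 62.5 mm and 10.7 degrees, less where a joint would pass 70% of its speed; a pose out of reach is approached as far as the arm can. A call is refused whole if a number of a shift passes 62.5 or a number of a turn 0.188, either way. A call with a gripper value outside its range is refused whole. The fingers move at their own pace and stop on an object; FORCE is the grip in N (left out, the last holds). Time passes only in rows, so rows that do not move let the fingers close. It gives the time, the measured TCP pose, the force, the opening and the grip force at its end, in the units of the state.
- bot.get_obs(): the state, without advancing time (a new reading comes with each control period).
- bot.camera(name): name is "scene" or "side" or "wrist"; returns the picture (400x640x3 uint8, red, green, blue); there is no depth.
- bot.calibration(name): a dict with "vfov" (degrees; the focal length in pixels is half the picture's height over the tangent of half this angle, whatever the lens; pixels are square), "cx", "cy" (the principal point, pixels), "camera_from_world" (4x4, takes a point from world to camera coordinates). Camera axes: x right, y down, z forward; pixel columns grow to the right and rows downward; lengths in m; the calibration is good to about 2 mm. A picture is of the moment at which its call begins: read the wrist's pose just before it. calibration takes no time and is no camera call; for the wrist camera it gives the pose at the moment of the call.
- bot.job_done(): hands the job in; it is judged then, once.
The state is a dict: "time": time; "q": joint angles; "qd": joint speeds; "joint_efforts": joint torques, N m; "ee_pos": TCP position; "tcp_rot": TCP orientation; "wrist_force": force on the tool from outside, world axes, zero at the start; "torque": the same for the moment, N m; "opening": finger opening in m; "grasp_force": force on a finger pad.
Only numpy, scipy, OpenCV 4.12 (cv2) and the standard library are available. Lean on these libraries where they do the work, as an engineer would, in place of code of your own. Each camera call takes 0.05 s, during which the arm holds its last target. There are 200 camera calls.

### The job

Make up the two painting kits from the bottles on the table: stand the green and the black bottle in the bays of the turtle tray, and the pink and the yellow bottle in the bays of the flower tray, one bottle upright in each bay (either bay of the right tray). Do not knock any bottle over, leave the other bottles, the cup and the glue pot where they stand, and let go of everything.

Things in the scene. Friction and masses are not known exactly. Their poses are not given: they have to be found in the camera images.
- green_center (a point): green paint squeeze bottle: green body, white collar, green cone nozzle. Round body 40 mm across up to 62 mm, then a shoulder, collar 27 mm across from 70 to 78 mm and nozzle to 96 mm, upright. About 70 g, rigid. This point is on its axis, half-way up (48 mm above its foot); z is up
- black_center (a point): black paint squeeze bottle: black body, white collar, black cone nozzle. Round body 40 mm across up to 62 mm, then a shoulder, collar 27 mm across from 70 to 78 mm and nozzle to 96 mm, upright. About 70 g, rigid. This point is on its axis, half-way up (48 mm above its foot); z is up
- pink_center (a point): pink paint squeeze bottle: pink body, white collar, pink cone nozzle. Round body 40 mm across up to 62 mm, then a shoulder, collar 27 mm across from 70 to 78 mm and nozzle to 96 mm, upright. About 70 g, rigid. This point is on its axis, half-way up (48 mm above its foot); z is up
- yellow_center (a point): yellow paint squeeze bottle: yellow body, white collar, yellow cone nozzle. Round body 40 mm across up to 62 mm, then a shoulder, collar 27 mm across from 70 to 78 mm and nozzle to 96 mm, upright. About 70 g, rigid. This point is on its axis, half-way up (48 mm above its foot); z is up
- blue_center (a point): blue paint squeeze bottle: blue body, white collar, blue cone nozzle. Round body 40 mm across up to 62 mm, then a shoulder, collar 27 mm across from 70 to 78 mm and nozzle to 96 mm, upright. About 70 g, rigid. This point is on its axis, half-way up (48 mm above its foot); z is up. Spare, not needed
- orange_center (a point): orange paint squeeze bottle: orange body, white collar, orange cone nozzle. Round body 40 mm across up to 62 mm, then a shoulder, collar 27 mm across from 70 to 78 mm and nozzle to 96 mm, upright. About 70 g, rigid. This point is on its axis, half-way up (48 mm above its foot); z is up. Spare, not needed
- cup_center (a point): empty grey open cup, 60 mm across the rim, 75 mm high, standing among the stock; bystander. This point is on its axis, half-way up
- glue_center (a point): white glue pot with a red cap, 54 mm across, 70 mm high, standing among the stock; bystander. This point is on its axis, half-way up
- turtle_tray: teal tray, fixed, 150 (x) by 152 mm (y), floor 4 mm thick. Origin: centre of its underside. In its +x half a brown card painted with a green turtle with black shell, up to 11 mm high. In its -x half two bottle bays, centred at x -39, y -40 and y +40 mm, each 60 by 60 mm inside; walls 18 mm high above the table, 20 mm thick between the bays. A bottle in a bay has its centre 52 mm above the table
- flower_tray: lilac tray, fixed, 150 (x) by 152 mm (y), floor 4 mm thick. Origin: centre of its underside. In its +x half a brown card painted with a pink flower with a yellow centre, up to 11 mm high. In its -x half two bottle bays, centred at x -39, y -40 and y +40 mm, each 60 by 60 mm inside; walls 18 mm high above the table, 20 mm thick between the bays. A bottle in a bay has its centre 52 mm above the table
Not all that is in view belongs to the job. There is more than one size of the turtle_tray; the job needs the larger.

How it is judged (in metres and radians):
At the end, for the whole second after the job is handed in: Green and black stand in the turtle tray's bays, pink and yellow in the flower tray's, one to a bay: upright within 0.1 rad, on the bay floor within 5 mm, within 13 mm of the bay centre along both tray axes, at rest and released (x of green_center in the frame of turtle_tray between -0.052 and -0.026 m and (y of green_center in the frame of turtle_tray between -0.053 and -0.027 m or y of green_center in the frame of turtle_tray between 0.027 and 0.053 m) and z of green_center in the frame of turtle_tray between 0.047 and 0.057 m and angle between each of green_center, black_center, pink_center, yellow_center's own z axis and vertical below 0.1 rad and linear speed of each of green_bottle, black_bottle, pink_bottle, yellow_bottle below 0.02 m/s and x of black_center in the frame of turtle_tray between -0.052 and -0.026 m and (y of black_center in the frame of turtle_tray between -0.053 and -0.027 m or y of black_center in the frame of turtle_tray between 0.027 and 0.053 m) and z of black_center in the frame of turtle_tray between 0.047 and 0.057 m and x of pink_center in the frame of flower_tray between -0.052 and -0.026 m and (y of pink_center in the frame of flower_tray between -0.053 and -0.027 m or y of pink_center in the frame of flower_tray between 0.027 and 0.053 m) and z of pink_center in the frame of flower_tray between 0.047 and 0.057 m and x of yellow_center in the frame of flower_tray between -0.052 and -0.026 m and (y of yellow_center in the frame of flower_tray between -0.053 and -0.027 m or y of yellow_center in the frame of flower_tray between 0.027 and 0.053 m) and z of yellow_center in the frame of flower_tray between 0.047 and 0.057 m); the robot touches nothing.
It fails at once if the blue bottle is shifted by more than 15 mm (distance of blue_center from where it was at the start of the episode above 0.015 m).
It fails at once if the orange bottle is shifted by more than 15 mm (distance of orange_center from where it was at the start of the episode above 0.015 m).
It fails at once if the cup is shifted by more than 15 mm (distance of cup_center from where it was at the start of the episode above 0.015 m).
It fails at once if the glue pot is shifted by more than 15 mm (distance of glue_center from where it was at the start of the episode above 0.015 m).
It fails at once if one of the kit bottles is knocked over or tilted by more than 40 degrees (angle between any of green_center, black_center, pink_center, yellow_center's own z axis and vertical above 0.7 rad).
It also fails if it takes over 102 s, if anything falls off the work surface, if the arm or the gripper's body presses on something with over 40 N, if the wrist force passes 120 N, or if a joint passes its speed limit or range.

## Working session

There is one attempt and no reset: what is moved stays moved. The work goes in short steps, Python scripts to look and compute and a shell command to move; the robot and the scene stay as the last step left them, time stands still between calls to the robot, and variables do not carry over. Pictures are saved under pics/ and viewed, at most 14 in all, crops included, and the job is handed in when it is done.

```bash
mkdir -p pics; python3 - <<'E'
from workcell import bot
import cv2
o=bot.get_obs();print(o['time'],o['ee_pos'],o['tcp_rot'],o['opening'])
for n in ['scene','side','wrist']:
    c=bot.calibration(n);print(n,c)
    cv2.imwrite(f'pics/{n}0.png',bot.camera(n)[:,:,::-1])
E
```

```text
0.0 [0.15499095 0.52745903 0.23060078] [-1.79924191e+02 -5.58550538e-04  1.63624339e+02] 0.08541504022941408
scene {'vfov': 57.62512573049404, 'cx': 316.20722380398007, 'cy': 200.73727906425972, 'camera_from_world': array([[ 0.42814225,  0.90370461,  0.00349277, -0.20704239],
       [ 0.73682684, -0.34683869, -0.58033535, -0.41291322],
       [-0.5232403 ,  0.25103965, -0.81437011,  1.38229199],
       [ 0.        ,  0.        ,  0.        ,  1.        ]])}
side {'vfov': 45.02056106052159, 'cx': 317.7213559078169, 'cy': 191.25543079989, 'camera_from_world': array([[ 0.92942484, -0.36864815,  0.01637096, -0.53953488],
       [-0.19401365, -0.52591639, -0.82811271,  0.15826144],
       [ 0.31389197,  0.76649233, -0.56032253,  1.13980335],
       [ 0.        ,  0.        ,  0.        ,  1.        ]])}
wrist {'vfov': 63.93207146304033, 'cx': 319.7248108090097, 'cy': 200.67178684104124, 'camera_from_world': array([[ 2.81949611e-01,  9.59429013e-01, -6.20615493e-04,
        -5.49200382e-01],
       [ 9.09590884e-01, -2.67097682e-01,  3.18281716e-01,
        -4.16889380e-02],
       [ 3.05202948e-01, -9.03039124e-02, -9.47995973e-01,
         3.81227757e-01],
       [ 0.00000000e+00,  0.00000000e+00,  0.00000000e+00,
         1.00000000e+00]])}
```

View pics/scene0.png

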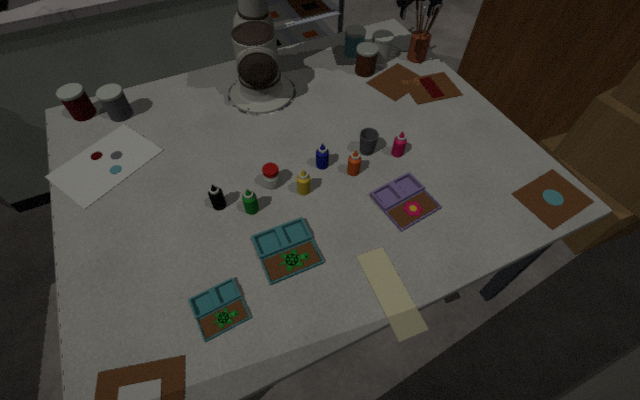

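View pics/side0.png

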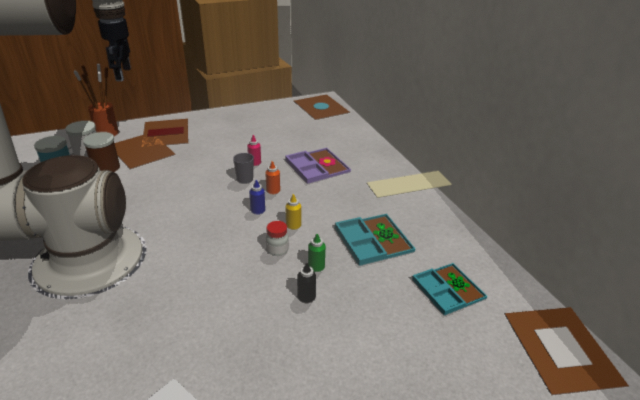

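Scene image: black (217,197), green (250,202), yellow (303,182), pink (400,145), blue (322,157), orange (354,163), cup (369,141), glue (271,176). The larger turtle tray is at (287,250), the small one at (220,308), which is rejected, and the flower tray is at (405,200). The side view shows the same layout: large turtle tray (374,238), small one (449,288).

```bash
cat > h.py <<'E'
import numpy as np,cv2
from workcell import bot
def ray(c,u,v,z):
    f=200/np.tan(np.radians(c['vfov']/2)); M=c['camera_from_world']; R=M[:3,:3]; o=-R.T@M[:3,3]
    d=R.T@np.array([(u-c['cx'])/f,(v-c['cy'])/f,1]); return o+d*(z-o[2])/d[2]
def proj(c,p):
    f=200/np.tan(np.radians(c['vfov']/2)); q=c['camera_from_world']@np.r_[p,1]; return q[0]/q[2]*f+c['cx'],q[1]/q[2]*f+c['cy']
def blob(m,seed):
    n,l,s,c=cv2.connectedComponentsWithStats(m.astype(np.uint8)); 
    k=[i for i in range(1,n) if s[i,4]>25]
    i=min(k,key=lambda i:np.hypot(*(c[i]-seed))); return (l==i),s[i],c[i]
E
python3 - <<'E'
from h import *
S={'scene':dict(green=(250,205),black=(218,202),pink=(399,151),yellow=(303,187),blue=(322,162),orange=(354,168)),
'side':dict(green=(317,259),black=(307,289),pink=(254,157),yellow=(293,218),blue=(257,203),orange=(273,184))}
H=dict(green=(45,80),black=None,pink=(160,178),yellow=(20,35),blue=(108,130),orange=(3,17))
T=dict(scene=dict(turtle=(287,250),flower=(405,200)),side=dict(turtle=(374,238),flower=(317,164)))
for n in S:
    c=bot.calibration(n); im=cv2.imread(f'pics/{n}0.png'); hsv=cv2.cvtColor(im,cv2.COLOR_BGR2HSV)
    for k,s in S[n].items():
        if H[k] is None: m=hsv[...,2]<45
        else: m=(hsv[...,0]>=H[k][0])&(hsv[...,0]<=H[k][1])&(hsv[...,1]>110)&(hsv[...,2]>35)
        b,st,ce=blob(m,s)
        # body: bottom pixel of blob ~ near foot edge; mid of body column
        x,y,w,h,a=st
        print(n,k,st,ce.round(1),'body z.031:',ray(c,*ce,.031)[:2].round(3))
    for k,s in T[n].items():
        print(n,k,hsv[s[1],s[0]], 'pix')
        hr=(80,100) if k=='turtle' else (120,150)
        m=((hsv[...,0]>=hr[0])&(hsv[...,0]<=hr[1])&(hsv[...,1]>50)&(hsv[...,2]>35))
        yy,xx=np.mgrid[:400,:640]; m&=np.hypot(xx-s[0],yy-s[1])<50
        cs,_=cv2.findContours(cv2.morphologyEx(m.astype(np.uint8),cv2.MORPH_CLOSE,np.ones((3,3))),0,1); cc=max(cs,key=cv2.contourArea)
        pts=np.array([ray(c,*p[0],.018)[:2] for p in cc],np.float32)
        r=cv2.minAreaRect(pts); print(n,k,len(cc),np.round(r[0],3),np.round(r[1],3),r[2],cv2.boxPoints(r).round(3).tolist())
        cd=ray(c,*s,.008)[:2]; print('card approx',cd.round(3))
E
```

```text
scene green [243 196  14  18 161] [249.4 204.7] body z.031: [ 0.498 -0.218]
scene black [208 188  19  22 245] [217.7 200.2] body z.031: [ 0.443 -0.296]
scene pink [391 137  16  20 204] [398.1 147.4] body z.031: [0.488 0.291]
scene yellow [297 175  13  20 211] [303.1 185.4] body z.031: [ 0.499 -0.051]
scene blue [316 150  12  19 169] [321.  159.4] body z.031: [0.428 0.043]
scene orange [347 156  14  20 212] [353.4 166.2] body z.031: [0.496 0.122]
scene turtle [66 42 61] pix
scene turtle 196 [ 0.667 -0.173] [0.154 0.156] 89.05891418457031 [[0.5870000123977661, -0.24899999797344208], [0.7440000176429749, -0.25200000405311584], [0.7459999918937683, -0.09799999743700027], [0.5899999737739563, -0.0949999988079071]]
card approx [ 0.666 -0.174]
scene flower [140  65  79] pix
scene flower 154 [0.665 0.203] [0.154 0.158] 6.6862969398498535 [[0.5799999833106995, 0.27300000190734863], [0.5979999899864197, 0.11599999666213989], [0.7509999871253967, 0.1340000033378601], [0.7329999804496765, 0.29100000858306885]]
card approx [0.662 0.208]
side green [309 244  16  27 296] [317.8 256.9] body z.031: [
[... 267 characters left out ...]
6] [258.3 200.6] body z.031: [0.427 0.047]
side orange [266 170  14  24 289] [272.9 181.5] body z.031: [0.492 0.123]
side turtle [ 92 126 117] pix
side turtle 183 [ 0.656 -0.181] [0.168 0.152] 88.75497436523438 [[0.578000009059906, -0.2630000114440918], [0.7300000190734863, -0.26600000262260437], [0.734000027179718, -0.09799999743700027], [0.5809999704360962, -0.0949999988079071]]
card approx [ 0.661 -0.178]
side flower [134  66 101] pix
side flower 212 [0.654 0.196] [0.148 0.173] 5.603625774383545 [[0.5720000267028809, 0.27399998903274536], [0.5889999866485596, 0.10199999809265137], [0.7360000014305115, 0.11699999868869781], [0.7200000286102295, 0.289000004529953]]
card approx [0.66  0.206]
```

```bash
python3 - <<'E'
from h import *
c=bot.calibration('scene');s=bot.calibration('side')
print('cup rim',ray(c,369.5,133,.075)[:2],ray(s,243.5,158,.075)[:2]);print('glue cap',ray(c,271,168.5,.07)[:2],ray(s,277,227.5,.07)[:2])
im=cv2.imread('pics/scene0.png')[115:345,170:450]
cv2.imwrite('pics/crop.png',cv2.convertScaleAbs(cv2.resize(im,None,fx=2.5,fy=2.5,interpolation=2),alpha=1.6))
E
```

```text
cup rim [0.42858806 0.21231783] [0.43078122 0.20617391]
glue cap [ 0.42943273 -0.12182435] [ 0.42525481 -0.12835647]
```

View pics/crop.png

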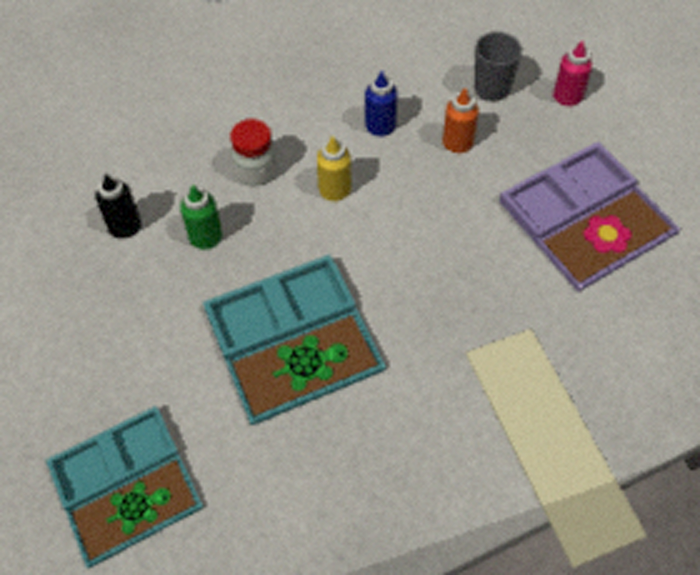

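The crop confirms the choice. The larger turtle tray is at crop (295,340), the small one at (125,485) is excluded, the flower tray is at (590,215), and the bottle colours are clear. First I'll rotate to yaw 90 (closing along world x), then go above pink.

```bash
python3 -m crank '[{"gripper":75,"travel":[0,0,0],"twist":[0,0,0.17]},{"gripper":75,"travel":[0,0,0],"twist":[0,0,0.17]},{"gripper":75,"travel":[0,0,0],"twist":[0,0,0.17]},{"gripper":75,"travel":[0,0,0],"twist":[0,0,0.17]},{"gripper":75,"travel":[0,0,0],"twist":[0,0,0.17]},{"gripper":75,"travel":[0,0,0],"twist":[0,0,0.17]},{"gripper":75,"travel":[0,0,0],"twist":[0,0,0.17]},{"gripper":75,"travel":[0,0,0],"twist":[0,0,0.095]}]'
python3 -m crank '[{"gripper":75,"travel":[-29,41,0],"twist":[0,0,0]},{"gripper":75,"travel":[-29,41,0],"twist":[0,0,0]},{"gripper":75,"travel":[-29,41,0],"twist":[0,0,0]},{"gripper":75,"travel":[-29,41,0],"twist":[0,0,0]},{"gripper":75,"travel":[-29,41,0],"twist":[0,0,0]},{"gripper":75,"travel":[-29,41,0],"twist":[0,0,0]},{"gripper":75,"travel":[-29,41,0],"twist":[0,0,0]},{"gripper":75,"travel":[-29,41,0],"twist":[0,0,0]},{"gripper":75,"travel":[0,0,0],"twist":[0,0,0]}]'
python3 - <<'E'
from h import *
im=bot.camera('wrist'); c=bot.calibration('wrist'); o=bot.get_obs(); print(o['q'],o['ee_pos'],o['tcp_rot'])
cv2.imwrite('pics/w1.png',im[:,:,::-1])
for p in [(.488,.295,.096),(.488,.295,.031),(.615,.2405,.004),(.6235,.161,.004)]: print(p,np.round(proj(c,p)))
E
```

```text
time: 1.15
ee_pos: [0.155, 0.5276, 0.231]
tcp_rot: [-180.0, 0.0, 89.8]
wrist_force: [-1.3, -0.5, 0.1]
opening: 0.075
grasp_force: 0.0
time: 2.28
ee_pos: [0.4851, 0.2936, 0.2303]
tcp_rot: [-180.0, 0.1, 89.8]
wrist_force: [-0.6, -0.3, -0.5]
opening: 0.0752
grasp_force: 0.0
[3.13332986e+01 7.34509376e+00 1.25713041e+01 9.52990235e+01
 6.97154990e-03 1.21486877e+02] [0.48387645 0.2946274  0.23055952] [-1.79934267e+02  3.20854852e-02  8.98464354e+01]
(0.488, 0.295, 0.096) [324. 188.]
(0.488, 0.295, 0.031) [324. 171.]
(0.615, 0.2405, 0.004) [427. 209.]
(0.6235, 0.161, 0.004) [427. 266.]
```

View pics/w1.png

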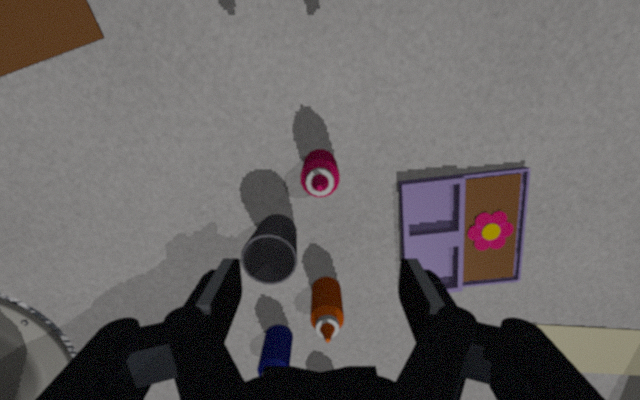

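Wrist view: pink collar/tip at (319,182), flower tray with corners (399,181), (528,169), (521,281), upper bay at (432,207). Orange is at (326,325) and the cup at (270,265), both well clear.

```bash
python3 - <<'E'
from h import *
c=bot.calibration('wrist'); im=cv2.imread('pics/w1.png'); hsv=cv2.cvtColor(im,cv2.COLOR_BGR2HSV)
print('tip',ray(c,319.5,182,.096),'collar',ray(c,319.5,181,.078))
for p in [(399.5,182),(528,169),(521,280)]: print(ray(c,*p,.018)[:2].round(4))
print('bay',ray(c,432,208,.004)[:2])
E
```

```text
tip [0.48351111 0.30032287 0.096     ] collar [0.4834688  0.29641061 0.078     ]
[0.5753 0.2789]
[0.7198 0.2938]
[0.7404 0.1489]
bay [0.62127737 0.24192262]
```

```bash
python3 -m crank '[{"gripper":75,"travel":[3,0,45],"twist":[0,0,0]},{"gripper":75,"travel":[0,0,45],"twist":[0,0,0]},{"gripper":75,"travel":[0,0,45],"twist":[0,0,0]},{"gripper":75,"travel":[0,0,35],"twist":[0,0,0]},{"gripper":75,"travel":[0,0,29],"twist":[0,0,0]},{"gripper":75,"travel":[0,0,0],"twist":[0,0,0]},{"gripper":30,"travel":[0,0,0],"twist":[0,0,0]},{"gripper":30,"travel":[0,0,0],"twist":[0,0,0]},{"gripper":30,"travel":[0,0,0],"twist":[0,0,0]},{"gripper":30,"travel":[0,0,0],"twist":[0,0,0]},{"gripper":30,"travel":[0,0,0],"twist":[0,0,0]},{"gripper":30,"travel":[0,0,0],"twist":[0,0,0]}]' 30
```

```text
time: 3.82
ee_pos: [0.4837, 0.2993, 0.0341]
tcp_rot: [179.9, -0.1, 90.0]
wrist_force: [-1.2, 0.5, 7.5]
opening: 0.0392
grasp_force: 30.8
```

```bash
python3 -m crank '[{"gripper":30,"travel":[0,0,-30],"twist":[0,0,0]},{"gripper":30,"travel":[0,0,-45],"twist":[0,0,0]},{"gripper":30,"travel":[0,0,-45],"twist":[0,0,0]},{"gripper":30,"travel":[-14,33,0],"twist":[0,0,0]},{"gripper":30,"travel":[-14,33,0],"twist":[0,0,0]},{"gripper":30,"travel":[-14,33,0],"twist":[0,0,0]},{"gripper":30,"travel":[-14,33,0],"twist":[0,0,0]},{"gripper":30,"travel":[0,0,0],"twist":[0,0,0]},{"gripper":30,"travel":[0,0,0],"twist":[0,0,0]}]'
python3 - <<'E'
from h import *
c=bot.calibration('wrist');im=bot.camera('wrist');  o=bot.get_obs(); print(o['ee_pos'],o['tcp_rot'],o['opening'],o['wrist_force'])
cv2.imwrite('pics/w2.png',im[:,:,::-1])
for y in (.2425,.163):print(np.round(proj(c,(.619,y,.004))))
E
```

```text
time: 4.95
ee_pos: [0.6148, 0.2427, 0.1524]
tcp_rot: [-180.0, -0.0, 90.0]
wrist_force: [-0.7, -0.1, -0.8]
opening: 0.0389
grasp_force: 30.6
[0.61457014 0.2429595  0.1525737 ] [-1.79995239e+02 -9.51667804e-03  9.00151407e+01] 0.03895312535462745 [ 0.02412252 -0.51723914 -0.76237789]
[324. 184.]
[324. 259.]
```

View pics/w2.png

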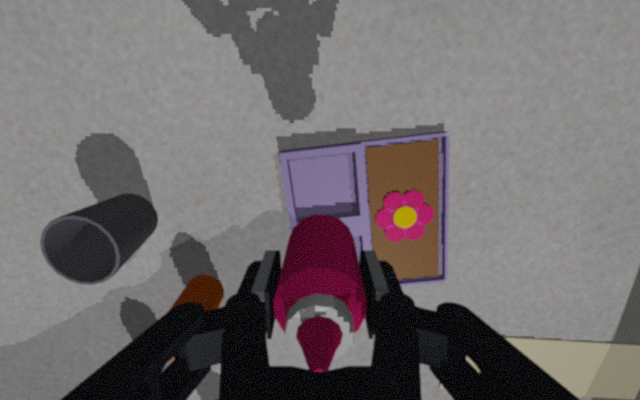

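Bay floor centre is about (323,182) against a predicted (324,184), so the estimate holds. Next: shift +4 mm in x and lower.

```bash
python3 -m crank '[{"gripper":30,"travel":[0,4,30],"twist":[0,0,0]},{"gripper":30,"travel":[0,0,35],"twist":[0,0,0]},{"gripper":30,"travel":[0,0,25],"twist":[0,0,0]},{"gripper":30,"travel":[0,0,15],"twist":[0,0,0]},{"gripper":30,"travel":[0,0,4],"twist":[0,0,0]},{"gripper":30,"travel":[0,0,3],"twist":[0,0,0]},{"gripper":30,"travel":[0,0,0],"twist":[0,0,0]}]'
```

```text
time: 5.88
ee_pos: [0.6194, 0.2429, 0.0411]
tcp_rot: [179.9, -0.0, 90.0]
wrist_force: [-0.5, -0.1, -0.7]
opening: 0.039
grasp_force: 30.6
```

```bash
python3 -m crank '[{"gripper":30,"travel":[0,0,2],"twist":[0,0,0]},{"gripper":30,"travel":[0,0,0],"twist":[0,0,0]}]'; python3 -m crank '[{"gripper":30,"travel":[0,0,1],"twist":[0,0,0]},{"gripper":30,"travel":[0,0,0],"twist":[0,0,0]}]'
```

```text
time: 6.12
ee_pos: [0.6191, 0.2427, 0.0384]
tcp_rot: [180.0, -0.0, 90.0]
wrist_force: [-1.0, 0.0, -0.6]
opening: 0.0391
grasp_force: 30.6
time: 6.38
ee_pos: [0.6192, 0.2427, 0.0382]
tcp_rot: [180.0, -0.0, 90.0]
wrist_force: [-1.9, -0.9, 5.3]
opening: 0.039
grasp_force: 31.0
```

```bash
python3 -m crank '[{"gripper":60,"travel":[0,0,0],"twist":[0,0,0]},{"gripper":60,"travel":[0,0,0],"twist":[0,0,0]},{"gripper":60,"travel":[0,0,0],"twist":[0,0,0]},{"gripper":60,"travel":[0,0,-20],"twist":[0,0,0]},{"gripper":60,"travel":[0,0,-50],"twist":[0,0,0]},{"gripper":75,"travel":[0,0,-60],"twist":[0,0,0]},{"gripper":75,"travel":[0,0,-60],"twist":[0,0,0]}]'
python3 -m crank '[{"gripper":75,"travel":[-42,-17.5,0],"twist":[0,0,0]},{"gripper":75,"travel":[-42,-17.5,0],"twist":[0,0,0]},{"gripper":75,"travel":[-42,-17.5,0],"twist":[0,0,0]},{"gripper":75,"travel":[-42,-17.5,0],"twist":[0,0,0]},{"gripper":75,"travel":[-42,-17.5,0],"twist":[0,0,0]},{"gripper":75,"travel":[-42,-17.5,0],"twist":[0,0,0]},{"gripper":75,"travel":[-42,-17.5,0],"twist":[0,0,0]},{"gripper":75,"travel":[0,0,0],"twist":[0,0,0]}]'
python3 - <<'E'
from h import *
c=bot.calibration('wrist');im=bot.camera('wrist');  o=bot.get_obs(); print(o['ee_pos'],o['tcp_rot'])
cv2.imwrite('pics/w3.png',im[:,:,::-1]);print(proj(c,(.496,-.05,.096)))
E
```

```text
time: 7.25
ee_pos: [0.6187, 0.2425, 0.2309]
tcp_rot: [179.9, -0.0, 90.0]
wrist_force: [0.9, -0.0, 0.9]
opening: 0.0752
grasp_force: 0.0
time: 8.25
ee_pos: [0.4957, -0.0534, 0.2293]
tcp_rot: [179.9, 0.0, 89.8]
wrist_force: [0.9, 0.9, -0.1]
opening: 0.0753
grasp_force: 0.0
[ 0.49632084 -0.05228188  0.22903491] [1.79868369e+02 8.00665746e-03 8.98621662e+01]
(np.float64(319.71903227342295), np.float64(184.80898433552076))
```

View pics/w3.png

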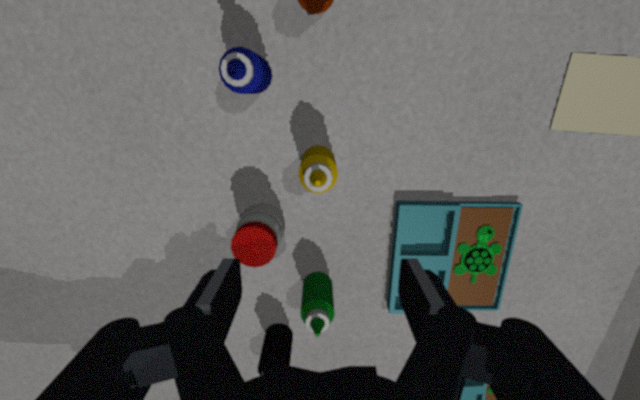

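Yellow tip is at (318,180), predicted (320,185); the turtle tray's upper bay is at about (425,227). Picking yellow.

```bash
python3 -m crank '[{"gripper":75,"travel":[5,-1,45],"twist":[0,0,0]},{"gripper":75,"travel":[0,0,45],"twist":[0,0,0]},{"gripper":75,"travel":[0,0,45],"twist":[0,0,0]},{"gripper":75,"travel":[0,0,35],"twist":[0,0,0]},{"gripper":75,"travel":[0,0,25],"twist":[0,0,0]},{"gripper":75,"travel":[0,0,0],"twist":[0,0,0]},{"gripper":30,"travel":[0,0,0],"twist":[0,0,0]},{"gripper":30,"travel":[0,0,0],"twist":[0,0,0]},{"gripper":30,"travel":[0,0,0],"twist":[0,0,0]},{"gripper":30,"travel":[0,0,0],"twist":[0,0,0]},{"gripper":30,"travel":[0,0,0],"twist":[0,0,0]},{"gripper":30,"travel":[0,0,0],"twist":[0,0,0]}]' 30
python3 - <<'E'
from h import *
print(bot.get_obs()['ee_pos'])
E
```

```text
time: 9.8
ee_pos: [0.4966, -0.0463, 0.034]
tcp_rot: [179.8, -0.0, 90.0]
wrist_force: [0.3, -0.1, 6.8]
opening: 0.0393
grasp_force: 29.7
[ 0.49659075 -0.04628447  0.03399119]
```

```bash
python3 -m crank '[{"gripper":30,"travel":[0,0,-30],"twist":[0,0,0]},{"gripper":30,"travel":[0,0,-45],"twist":[0,0,0]},{"gripper":30,"travel":[0,0,-45],"twist":[0,0,0]},{"gripper":30,"travel":[35,22,0],"twist":[0,0,0]},{"gripper":30,"travel":[35,22,0],"twist":[0,0,0]},{"gripper":30,"travel":[35,22,0],"twist":[0,0,0]},{"gripper":30,"travel":[35,22,0],"twist":[0,0,0]},{"gripper":30,"travel":[35,22,0],"twist":[0,0,0]},{"gripper":30,"travel":[35,22,0],"twist":[0,0,0]},{"gripper":30,"travel":[0,0,0],"twist":[0,0,0]},{"gripper":30,"travel":[0,0,0],"twist":[0,0,0]}]'
python3 - <<'E'
from h import *
c=bot.calibration('wrist');im=bot.camera('wrist');  o=bot.get_obs(); print(o['ee_pos'],o['tcp_rot'],o['opening'],o['wrist_force'])
cv2.imwrite('pics/w4.png',im[:,:,::-1])
print(np.round(proj(c,(.6276,.1635,.004))))
E
```

```text
time: 11.18
ee_pos: [0.6274, 0.1635, 0.1523]
tcp_rot: [-180.0, 0.0, 90.0]
wrist_force: [-0.9, -0.5, -1.0]
opening: 0.0392
grasp_force: 30.7
[0.62731598 0.1630657  0.15258784] [1.79997813e+02 8.31526017e-03 8.99713721e+01] 0.039096972012305525 [-0.35327151 -0.81378056 -0.00871529]
[320. 184.]
```

View pics/w4.png

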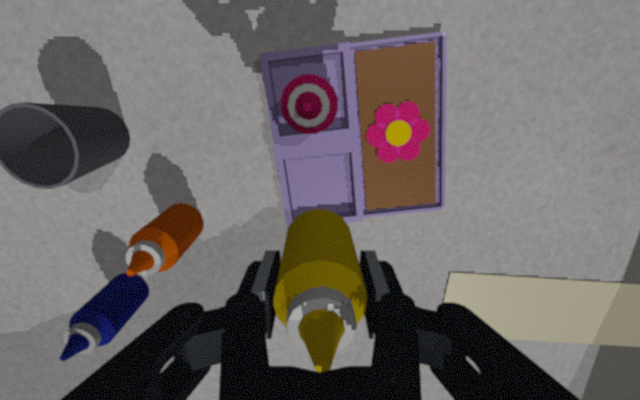

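Pink stands centred in the upper bay at (309,103), and the lower bay's centre is about (319,183), matching the prediction. Lowering.

```bash
python3 -m crank '[{"gripper":30,"travel":[0,0,30],"twist":[0,0,0]},{"gripper":30,"travel":[0,0,35],"twist":[0,0,0]},{"gripper":30,"travel":[0,0,25],"twist":[0,0,0]},{"gripper":30,"travel":[0,0,15],"twist":[0,0,0]},{"gripper":30,"travel":[0,0,4],"twist":[0,0,0]},{"gripper":30,"travel":[0,0,3],"twist":[0,0,0]},{"gripper":30,"travel":[0,0,2],"twist":[0,0,0]},{"gripper":30,"travel":[0,0,0],"twist":[0,0,0]}]'; python3 -m crank '[{"gripper":30,"travel":[0,0,1],"twist":[0,0,0]},{"gripper":30,"travel":[0,0,0],"twist":[0,0,0]}]'
```

```text
time: 12.22
ee_pos: [0.6278, 0.1638, 0.0387]
tcp_rot: [180.0, -0.0, 90.0]
wrist_force: [-1.2, 0.6, -1.3]
opening: 0.0389
grasp_force: 30.7
time: 12.48
ee_pos: [0.6278, 0.1638, 0.0381]
tcp_rot: [179.9, -0.0, 90.0]
wrist_force: [-1.7, -0.1, 4.4]
opening: 0.0392
grasp_force: 31.0
```

```bash
python3 -m crank '[{"gripper":60,"travel":[0,0,0],"twist":[0,0,0]},{"gripper":60,"travel":[0,0,0],"twist":[0,0,0]},{"gripper":60,"travel":[0,0,0],"twist":[0,0,0]},{"gripper":60,"travel":[0,0,-20],"twist":[0,0,0]},{"gripper":60,"travel":[0,0,-50],"twist":[0,0,0]},{"gripper":75,"travel":[0,0,-60],"twist":[0,0,0]},{"gripper":75,"travel":[0,0,-60],"twist":[0,0,0]}]'
python3 -m crank '[{"gripper":75,"travel":[-54,-19,0],"twist":[0,0,0]},{"gripper":75,"travel":[-54,-19,0],"twist":[0,0,0]},{"gripper":75,"travel":[-54,-19,0],"twist":[0,0,0]},{"gripper":75,"travel":[-54,-19,0],"twist":[0,0,0]},{"gripper":75,"travel":[-54,-19,0],"twist":[0,0,0]},{"gripper":75,"travel":[-54,-19,0],"twist":[0,0,0]},{"gripper":75,"travel":[-54,-19,0],"twist":[0,0,0]},{"gripper":75,"travel":[0,0,0],"twist":[0,0,0]},{"gripper":75,"travel":[0,0,0],"twist":[0,0,0]}]'
python3 - <<'E'
from h import *
c=bot.calibration('wrist');im=bot.camera('wrist');  o=bot.get_obs(); print(o['ee_pos'],o['tcp_rot'])
cv2.imwrite('pics/w5.png',im[:,:,::-1]);print(proj(c,(.496,-.215,.096)),proj(c,(.439,-.296,.096)),proj(c,(.621,-.131,.004)),proj(c,(.620,-.211,.004)))
E
```

```text
time: 13.35
ee_pos: [0.6272, 0.1636, 0.2309]
tcp_rot: [179.9, -0.0, 90.0]
wrist_force: [1.1, 0.4, 0.4]
opening: 0.0754
grasp_force: 0.0
time: 14.48
ee_pos: [0.4946, -0.2143, 0.2284]
tcp_rot: [179.9, 0.0, 90.0]
wrist_force: [-0.8, -0.4, -0.0]
opening: 0.0746
grasp_force: 0.0
[ 0.49485483 -0.21371324  0.22813612] [1.79946374e+02 6.88295527e-03 9.00242446e+01]
(np.float64(321.123807656954), np.float64(189.6140906147068)) (np.float64(262.81498071026107), np.float64(269.0838242302963)) (np.float64(435.6705661181361), np.float64(91.25066372340778)) (np.float64(426.9804660283387), np.float64(163.70617525266996))
```

View pics/w5.png

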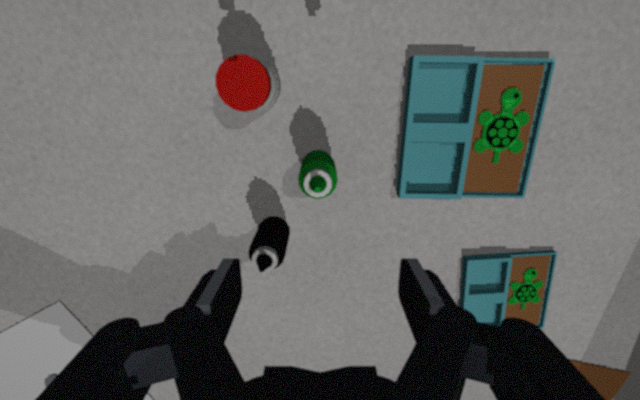

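Green tip is at (317,184), black tip at (264,262); the large turtle tray's bays are at about (443,91) and (435,166). Picking green.

```bash
python3 -m crank '[{"gripper":75,"travel":[3,-2,45],"twist":[0,0,0]},{"gripper":75,"travel":[0,0,45],"twist":[0,0,0]},{"gripper":75,"travel":[0,0,45],"twist":[0,0,0]},{"gripper":75,"travel":[0,0,35],"twist":[0,0,0]},{"gripper":75,"travel":[0,0,24],"twist":[0,0,0]},{"gripper":75,"travel":[0,0,0],"twist":[0,0,0]},{"gripper":30,"travel":[0,0,0],"twist":[0,0,0]},{"gripper":30,"travel":[0,0,0],"twist":[0,0,0]},{"gripper":30,"travel":[0,0,0],"twist":[0,0,0]},{"gripper":30,"travel":[0,0,0],"twist":[0,0,0]},{"gripper":30,"travel":[0,0,0],"twist":[0,0,0]},{"gripper":30,"travel":[0,0,0],"twist":[0,0,0]}]' 30
```

```text
time: 16.02
ee_pos: [0.4935, -0.2115, 0.0349]
tcp_rot: [179.9, 0.0, 90.0]
wrist_force: [-0.7, 1.6, 7.7]
opening: 0.0388
grasp_force: 30.0
```

```bash
python3 -m crank '[{"gripper":30,"travel":[0,0,-30],"twist":[0,0,0]},{"gripper":30,"travel":[0,0,-45],"twist":[0,0,0]},{"gripper":30,"travel":[0,0,-45],"twist":[0,0,0]},{"gripper":30,"travel":[20,32.5,0],"twist":[0,0,0]},{"gripper":30,"travel":[20,32.5,0],"twist":[0,0,0]},{"gripper":30,"travel":[20,32.5,0],"twist":[0,0,0]},{"gripper":30,"travel":[20,32.5,0],"twist":[0,0,0]},{"gripper":30,"travel":[0,0,0],"twist":[0,0,0]},{"gripper":30,"travel":[0,0,0],"twist":[0,0,0]}]'
python3 - <<'E'
from h import *
c=bot.calibration('wrist');im=bot.camera('wrist');  o=bot.get_obs(); print(o['ee_pos'],o['tcp_rot'],o['opening'],o['wrist_force'])
cv2.imwrite('pics/w6.png',im[:,:,::-1])
print(np.round(proj(c,(.624,-.131,.004))))
E
```

```text
time: 17.15
ee_pos: [0.6223, -0.1315, 0.1533]
tcp_rot: [-180.0, 0.0, 90.0]
wrist_force: [0.0, -0.5, -0.2]
opening: 0.0391
grasp_force: 30.8
[ 0.62208699 -0.13174261  0.15352651] [-1.79995434e+02  9.36940308e-03  8.99748265e+01] 0.03881265328795237 [ 0.26631404  0.09792709 -0.69380871]
[322. 183.]
```

View pics/w6.png

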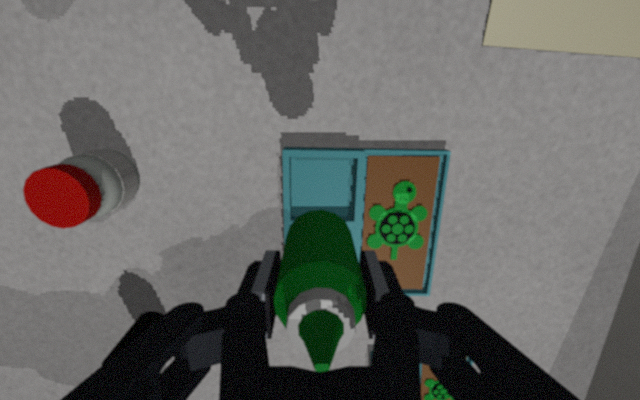

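The bay floor is centred at about (322,182), as predicted. Lowering with +2 mm in x.

```bash
python3 -m crank '[{"gripper":30,"travel":[1,2,30],"twist":[0,0,0]},{"gripper":30,"travel":[0,0,35],"twist":[0,0,0]},{"gripper":30,"travel":[0,0,25],"twist":[0,0,0]},{"gripper":30,"travel":[0,0,15],"twist":[0,0,0]},{"gripper":30,"travel":[0,0,4],"twist":[0,0,0]},{"gripper":30,"travel":[0,0,3],"twist":[0,0,0]},{"gripper":30,"travel":[0,0,2],"twist":[0,0,0]},{"gripper":30,"travel":[0,0,0],"twist":[0,0,0]}]'; python3 -m crank '[{"gripper":30,"travel":[0,0,1],"twist":[0,0,0]},{"gripper":30,"travel":[0,0,0],"twist":[0,0,0]}]'
```

```text
time: 18.2
ee_pos: [0.6248, -0.1303, 0.0398]
tcp_rot: [180.0, 0.0, 90.0]
wrist_force: [0.1, -0.2, -1.6]
opening: 0.0387
grasp_force: 30.8
time: 18.45
ee_pos: [0.6248, -0.1304, 0.039]
tcp_rot: [179.9, 0.0, 90.0]
wrist_force: [-1.1, -0.1, 5.0]
opening: 0.0389
grasp_force: 31.1
```

```bash
python3 -m crank '[{"gripper":60,"travel":[0,0,0],"twist":[0,0,0]},{"gripper":60,"travel":[0,0,0],"twist":[0,0,0]},{"gripper":60,"travel":[0,0,0],"twist":[0,0,0]},{"gripper":60,"travel":[0,0,-20],"twist":[0,0,0]},{"gripper":60,"travel":[0,0,-50],"twist":[0,0,0]},{"gripper":75,"travel":[0,0,-60],"twist":[0,0,0]},{"gripper":75,"travel":[0,0,-60],"twist":[0,0,0]}]'
python3 -m crank '[{"gripper":75,"travel":[-32,-37,0],"twist":[0,0,0]},{"gripper":75,"travel":[-32,-37,0],"twist":[0,0,0]},{"gripper":75,"travel":[-32,-37,0],"twist":[0,0,0]},{"gripper":75,"travel":[-32,-37,0],"twist":[0,0,0]},{"gripper":75,"travel":[-32,-37,0],"twist":[0,0,0]},{"gripper":75,"travel":[0,0,0],"twist":[0,0,0]},{"gripper":75,"travel":[0,0,0],"twist":[0,0,0]}]'
python3 - <<'E'
from h import *
c=bot.calibration('wrist');im=bot.camera('wrist');  o=bot.get_obs(); print(o['ee_pos'],o['tcp_rot'])
cv2.imwrite('pics/w7.png',im[:,:,::-1]);print(proj(c,(.440,-.291,.096)))
E
```

```text
time: 19.32
ee_pos: [0.6242, -0.1303, 0.2319]
tcp_rot: [179.9, 0.0, 90.0]
wrist_force: [1.4, -0.5, 0.7]
opening: 0.0753
grasp_force: 0.0
time: 20.2
ee_pos: [0.4398, -0.2903, 0.2295]
tcp_rot: [179.9, 0.0, 90.0]
wrist_force: [0.5, -0.9, -0.6]
opening: 0.0748
grasp_force: 0.0
[ 0.4401113  -0.28995429  0.22906686] [1.79944952e+02 2.02506466e-02 9.00230284e+01]
(np.float64(319.76161876055585), np.float64(189.2136147091668))
```

View pics/w7.png

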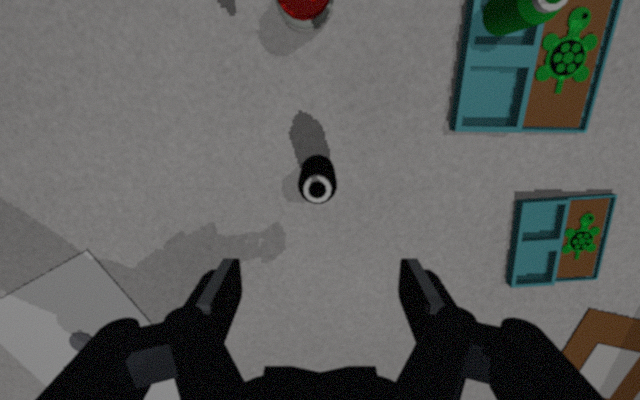

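Black tip is at (317,189), 2 mm off in x. Green is in its bay. Picking black.

```bash
python3 -m crank '[{"gripper":75,"travel":[-1,-2,45],"twist":[0,0,0]},{"gripper":75,"travel":[0,0,45],"twist":[0,0,0]},{"gripper":75,"travel":[0,0,45],"twist":[0,0,0]},{"gripper":75,"travel":[0,0,35],"twist":[0,0,0]},{"gripper":75,"travel":[0,0,25],"twist":[0,0,0]},{"gripper":75,"travel":[0,0,0],"twist":[0,0,0]},{"gripper":30,"travel":[0,0,0],"twist":[0,0,0]},{"gripper":30,"travel":[0,0,0],"twist":[0,0,0]},{"gripper":30,"travel":[0,0,0],"twist":[0,0,0]},{"gripper":30,"travel":[0,0,0],"twist":[0,0,0]},{"gripper":30,"travel":[0,0,0],"twist":[0,0,0]},{"gripper":30,"travel":[0,0,0],"twist":[0,0,0]}]' 30
```

```text
time: 21.75
ee_pos: [0.4384, -0.2917, 0.0349]
tcp_rot: [179.9, 0.1, 90.0]
wrist_force: [0.3, 1.2, 6.6]
opening: 0.0394
grasp_force: 30.0
```

```bash
python3 -m crank '[{"gripper":30,"travel":[0,0,-30],"twist":[0,0,0]},{"gripper":30,"travel":[0,0,-45],"twist":[0,0,0]},{"gripper":30,"travel":[0,0,-45],"twist":[0,0,0]},{"gripper":30,"travel":[20,46,0],"twist":[0,0,0]},{"gripper":30,"travel":[20,46,0],"twist":[0,0,0]},{"gripper":30,"travel":[20,46,0],"twist":[0,0,0]},{"gripper":30,"travel":[20,46,0],"twist":[0,0,0]},{"gripper":30,"travel":[0,0,0],"twist":[0,0,0]},{"gripper":30,"travel":[0,0,0],"twist":[0,0,0]}]'
python3 - <<'E'
from h import *
c=bot.calibration('wrist');im=bot.camera('wrist');  o=bot.get_obs(); print(o['ee_pos'],o['tcp_rot'],o['opening'],o['wrist_force'])
cv2.imwrite('pics/w8.png',im[:,:,::-1])
print(np.round(proj(c,(.623,-.2105,.004))))
E
```

```text
time: 22.88
ee_pos: [0.6213, -0.2113, 0.1531]
tcp_rot: [-180.0, -0.0, 90.0]
wrist_force: [-0.3, -0.3, -1.8]
opening: 0.0389
grasp_force: 30.9
[ 0.62095191 -0.21171981  0.15355522] [-1.79992275e+02  7.77999778e-03  8.99746116e+01] 0.03891543650521583 [-0.15678802  0.30193829 -0.71873727]
[322. 183.]
```

View pics/w8.png

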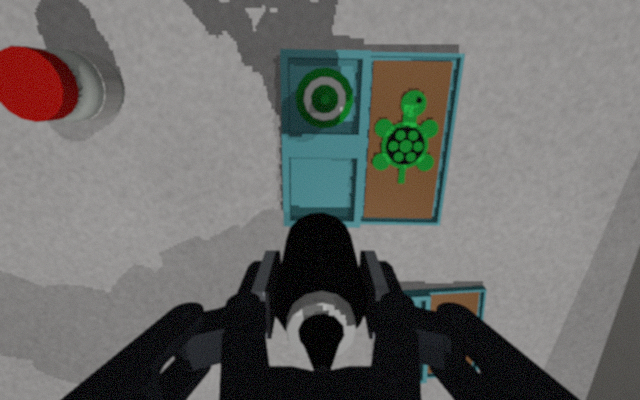

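Green stands in the upper bay at (324,98), and the free bay is centred at about (321,183). Lowering black.

```bash
python3 -m crank '[{"gripper":30,"travel":[1,1,30],"twist":[0,0,0]},{"gripper":30,"travel":[0,0,35],"twist":[0,0,0]},{"gripper":30,"travel":[0,0,25],"twist":[0,0,0]},{"gripper":30,"travel":[0,0,15],"twist":[0,0,0]},{"gripper":30,"travel":[0,0,4],"twist":[0,0,0]},{"gripper":30,"travel":[0,0,3],"twist":[0,0,0]},{"gripper":30,"travel":[0,0,2],"twist":[0,0,0]},{"gripper":30,"travel":[0,0,0],"twist":[0,0,0]}]'; python3 -m crank '[{"gripper":30,"travel":[0,0,1],"twist":[0,0,0]},{"gripper":30,"travel":[0,0,0],"twist":[0,0,0]}]'
```

```text
time: 23.92
ee_pos: [0.6228, -0.2104, 0.0397]
tcp_rot: [180.0, 0.0, 90.0]
wrist_force: [-0.0, 1.1, -1.5]
opening: 0.0387
grasp_force: 30.9
time: 24.18
ee_pos: [0.6229, -0.2104, 0.039]
tcp_rot: [179.9, 0.0, 90.0]
wrist_force: [-1.4, -0.3, 3.4]
opening: 0.0388
grasp_force: 31.3
```

```bash
python3 -m crank '[{"gripper":60,"travel":[0,0,0],"twist":[0,0,0]},{"gripper":60,"travel":[0,0,0],"twist":[0,0,0]},{"gripper":60,"travel":[0,0,0],"twist":[0,0,0]},{"gripper":60,"travel":[0,0,-20],"twist":[0,0,0]},{"gripper":60,"travel":[0,0,-50],"twist":[0,0,0]},{"gripper":75,"travel":[0,0,-60],"twist":[0,0,0]},{"gripper":75,"travel":[0,0,-60],"twist":[0,0,0]},{"gripper":75,"travel":[0,-60,-20],"twist":[0,0,0]},{"gripper":75,"travel":[0,-60,0],"twist":[0,0,0]},{"gripper":75,"travel":[0,-60,0],"twist":[0,0,0]},{"gripper":75,"travel":[0,0,0],"twist":[0,0,0]},{"gripper":75,"travel":[0,0,0],"twist":[0,0,0]}]'
python3 - <<'E'
from h import *
a=bot.camera('side')[80:350,190:500,::-1]
cv2.imwrite('pics/end.png',cv2.convertScaleAbs(cv2.resize(a,None,fx=2.2,fy=2.2),alpha=1.5))
E
```

```text
time: 25.68
ee_pos: [0.4435, -0.2105, 0.2496]
tcp_rot: [179.9, 0.1, 90.0]
wrist_force: [-0.2, 0.6, 0.2]
opening: 0.0749
grasp_force: 0.0
```

View pics/end.png

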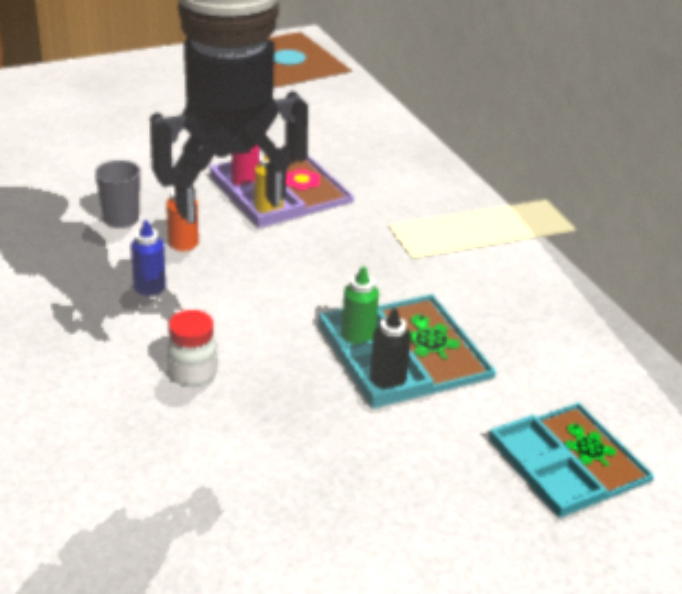

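Green (360,310) and black (390,350) stand upright in the large turtle tray. Pink (245,165) and yellow (268,187) are in the flower tray, and nothing else has moved. Handing in.

```bash
python3 -c "
from workcell import bot
print(bot.job_done())"
```

```text
the job is handed in; nothing more can be done
None
```

The job is handed in: green and black stand in the larger turtle tray's bays, pink and yellow in the flower tray's, all released at about 26 s of the 102 s limit, with no other object visibly moved; the interface gave no verdict.

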